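# Fish a probe thermometer out from behind the condiment box

## Robot

A 6-joint arm with a two-finger parallel gripper is mounted at the origin on the work surface; the furniture and walls round the work are solid. World frame = base frame: x ahead of the robot, y to its left, z up, the work surface at z = 0. Lengths are in mm, angles in rad, forces in N, time in s.
With the tool pointing down it reaches from about 275 to 750 mm from the base axis. Payload 10.2 kg.
Tool frame: the origin (TCP) lies between the finger pads; the fingertips stand 8 mm ahead of it and the grasp point (between the pads) lies 11 mm behind it; z points along the fingers, x is the direction in which the jaws open and shut, and the axes are right-handed (so a half turn about z gives the same grasp; the last joint's range is limited). The gripper opens to 85 mm and grips with 20 to 120 N. Pads are 22 mm wide; open, the fingers measure 114 mm over their backs; the gripper's body (76 mm by 85 mm) begins 54 mm behind the grasp point. The pads swing forward as they close: fully open they stand 13 mm farther back than shut.
Start: joints at [-1.399, 0.313, 1.498, -0, 1.331, -0.223], TCP at [201.915, -484.625, 239.294] pointing down, gripper open.
Joint ranges: [-2.94, 2.94], [-0.97, 2.17], [0.19, 2.56], [-1.23, 4.37], [0.02, 3.11], [-2.88, 2.88]. Speed limits (rad/s): [2.39, 2.39, 3.01, 3.14, 3.14, 3.14].

## Interface

Orientations are given as a unit quaternion [w, x, y, z].
In Python, from rig import sense, eyes, ctrl gives the robot as it stands.
- The arm moves only by the tool move_arm, never from a script. Its argument "rows" is a list that holds one entry, the list of rows, each a list of 5 numbers: the shift along the tool's x, y, z in mm, then the turn about the tool's z in units of 6 degrees (1.0 is 6 degrees), then the gripper command: -1 is shut, 1 is fully open, values between are in proportion. In form: [[[dx, dy, dz, roll, jaw], ...]]. A call has 1 to 12 rows; each row is the pose to reach, as a shift and turn from the pose measured when the call began, along the tool's axes at that moment; what a row does not reach only later rows make up. A row lasts 1/8 s, in which the tool goes at most 62.5 mm and 10.7 degrees, less where a joint would pass 70% of its speed; a pose out of reach is approached as far as the arm can. A call with a gripper value outside its range is refused whole. The fingers move at their own pace and stop on an object; "squeeze" is the grip in N (left out, the last holds). Time passes only in rows, so rows that repeat a pose let the fingers close. It gives the time, the measured TCP pose, the force and the opening at its end, in the units of the state.
- sense(): the state, without advancing time (a new reading comes with each control period).
- eyes.capture(name): name is "side" or "top" or "wrist"; returns a dict with "color" (420x560x3 uint8, blue, green, red), "vertical_fov" (degrees; the focal length in pixels is half the picture's height over the tangent of half this angle, whatever the lens; pixels are square), "cx", "cy" (the principal point, pixels), "k1" (the pictures are not rectified: a ray, as slopes to the right and down, at radius r is drawn at 1 + k1 r^2 times it, then the intrinsics apply), "xyz" and "attitude" of the camera in the world. Camera axes: x right, y down, z forward; pixel columns grow to the right and rows downward; lengths in mm; the calibration is good to about 2 mm. A picture is of the moment at which its call begins. There is no depth.
- ctrl.finish_job(): hands the job in, once; it reports no verdict.
The state is a dict: "time_s": time; "joints": joint angles; "dq": joint speeds; "tau": joint torques, N m; "eef_pos": TCP position; "ee_rot": TCP orientation; "force": force on the tool from outside, world axes, zero at the start; "wrist_torque": the same for the moment, N m; "grip_width": opening from 0.0 (shut) to 1.0 (fully open).
Only numpy, scipy, OpenCV 4.12 (cv2) and the standard library are available. Lean on these libraries where they do the work, as an engineer would, in place of code of your own. Each camera call takes 0.05 s, during which the arm holds its last target. There are 200 camera calls.

## Task

A probe thermometer has slipped into the narrow gap behind the steel condiment box. Take the bent hook by its blue handle from its stand, let it down into the gap behind the thermometer's handle end until its foot rests lightly on the rubber mat, and with the hook gently draw the thermometer out of the open end of the gap until its whole length is clear and it lies on the table. Then hang the hook back on its stand; keep the gripper itself off the thermometer and leave everything else where it stands.

Things in the scene. Friction and masses are not known exactly. Their poses are not given: they have to be found in the camera images.
- guard: Fixed steel guard behind the condiment box, 120 mm high. Origin: at table level, middle of the gap's width and length; y runs along the gap, x across it, away from the box. The gap is open above and 60 mm wide (box's back wall at x = -30 mm, guard's upright at +30 mm), but 47 mm near the top, where the lid's hinge stands out to x = -17 mm.
- gap_mouth (a point): Middle of the gap's open mouth at table level, 130 mm from the guard's origin along its -y; clear table lies in front of it. The gap's other end is closed by a steel plate 107 mm high, at y = +152 to +162 mm of the guard.
- condiment_box: Closed steel condiment box, 166 x 261 x 95 mm, fixed to the guard, its axes those of the guard; its back is one wall of the gap. Origin: under its middle, 100 mm from the guard's origin along -x.
- mat: Black ribbed rubber mat on the gap's floor, 54 x 266 mm, top at z = 5 mm, y = -130 to +136 mm in the guard's frame. Its origin and axes are the guard's. It is soft: it starts to give at about 1.5 N, then takes 2.5 N per mm, and is hard after 3 mm.
- hook: Loose bent hook, about 0.19 kg, hanging on the stand. Origin: on its axis at the underside of its square steel collar (44 x 44 x 5 mm), z up along the handle. Above the collar a square blue handle, 22 x 22 mm, from 5 to 85 mm, its flats facing x and y; below the collar a steel tube, 12 mm thick (15 mm at its end), with the bent rod in it.
- hook_tube_end (a point): Lower end of the hook's tube, 66 mm below its origin. From it comes a 7 mm rod, cranked 14 mm to -x, then bent to a foot along the hook's x: 35 mm long, 7 mm thick, centred under the handle. The rod telescopes stiffly (holds to 40 N): the foot's underside is 115 to 165 mm below the hook's origin, different each time and not measured.
- hook_grip (a point): Middle of the hook's blue handle, 45 mm above the hook's origin; grasp here, across the 22 mm flats.
- stand: Fixed stand for the hook: black base 120 x 90 x 8 mm, steel post at x = +42 to +58 mm, two prongs along x (-36 to +44 mm), tops at z = 210 mm, with a 20 mm slot between, open to -x. Origin: on the table under the hook's hanging place. The hook hangs by its collar, its x along the stand's; to take it off lift it some mm and draw it to the stand's -x.
- thermometer: Loose probe thermometer, 60 g, 198 x 26 x 18 mm, lying on the mat along the gap. Origin: middle of its underside. x runs from the thin steel probe (5 mm, -99 to +14 mm) to the white handle (x = +14 to +99 mm, 26 mm wide, 16 mm high); the handle end is towards the closed end of the gap.
- thermo_end (a point): Middle of the handle's end face, 8 mm above the thermometer's underside.
- thermo_tip (a point): Tip of the thermometer's probe.
- spray_red: Bystander: white spray bottle with red trigger, 240 mm high; origin under it.
- spray_blue: Bystander: white spray bottle with blue trigger, 260 mm high; origin under it.
- timer: Bystander: round twist timer, 66 mm wide, 48 mm high; origin under it.
- cup_a: Bystander: small steel cup, 64 mm wide, 36 mm high; origin under it.
- cup_b: Bystander: another such steel cup; origin under it.

How it is judged:
By the outcome, as a careful person would: the job done as asked, in the order asked, and still so for the second after the job is handed in, with the robot touching nothing.
It also fails if it takes over 58 s, if anything falls off the work surface, if the arm or the gripper's body presses on something with over 40 N, if the wrist force passes 120 N, or if a joint passes its speed limit or range.

## Working session

There is one attempt and no reset: what is moved stays moved. The work goes in short steps, Python scripts to look and compute and a tool call to move; the robot and the scene stay as the last step left them, time stands still between calls to the robot, and variables do not carry over. Pictures are saved under pics/ and viewed, about 8 in all and at most 12, crops included, and the job is handed in when it is done.

Besides the shell and the picture viewer there is one more tool, called as name([rows], argument=value, ...), one row to a line, values as JSON. move_arm: Moves the arm, as the interface text tells. Its arguments: {"type":"object","properties":{"rows":{"type":"array","items":{"type":"array","items":{"type":"array","items":{"type":"number"}}}},"squeeze":{"type":"number"}},"required":["rows"]}

```bash
mkdir -p pics; cat > h.py <<'E'
import numpy as np, cv2
from rig import sense, eyes, ctrl
from scipy.spatial.transform import Rotation as R
def rot(q): return R.from_quat([q[1],q[2],q[3],q[0]]).as_matrix()
def cap(n,save=None):
    c=eyes.capture(n)
    if save: cv2.imwrite('pics/'+save,c['color'])
    return c
def K(c):
    f=c['color'].shape[0]/2/np.tan(np.radians(c['vertical_fov'])/2)
    return np.array([[f,0,c['cx']],[0,f,c['cy']],[0,0,1.]]),np.array([c['k1'],0,0,0,0.])
def ray(c,uv):
    k,d=K(c); p=cv2.undistortPoints(np.array([[uv]],float),k,d)[0,0]
    return np.array(c['xyz']),rot(c['attitude'])@np.array([p[0],p[1],1])
def onz(c,uv,z):
    o,d=ray(c,uv); return o+d*(z-o[2])/d[2]
def tri(c1,u1,c2,u2):
    o1,d1=ray(c1,u1);o2,d2=ray(c2,u2)
    s=np.linalg.lstsq(np.c_[d1,-d2],o2-o1,rcond=None)[0]
    a=o1+d1*s[0];b=o2+d2*s[1]; return (a+b)/2,np.linalg.norm(a-b)
def proj(c,P):
    k,d=K(c);r=rot(c['attitude']); q=(np.atleast_2d(P)-np.array(c['xyz']))@r
    return cv2.projectPoints(q,np.zeros(3),np.zeros(3),k,d)[0][:,0]
E
python3 - <<'E'
from h import *
for n in('side','top','wrist'):
    c=cap(n,n+'0.png');print(n,c['vertical_fov'],c['cx'],c['cy'],c['k1'],c['xyz'],c['attitude'])
s=sense();print(s)
E
```

```text
side 52.86715319829119 280.89578503110846 211.42794727424717 -0.10165066498275933 [  -25.30230426 -1097.21381029   655.28365394] [-0.53795297  0.8187148  -0.16220379  0.1183326 ]
top 57.320738834826514 284.1584646260585 211.51756600426964 0.0008710430010557273 [ 313.5082803   -52.08923258 1339.90366604] [ 0.04436847 -0.69656918  0.71519094 -0.03639683]
wrist 60.69047275586256 271.4176139413605 208.00309571409917 -0.017887982478478493 [ 264.94190247 -458.08525404  373.49585494] [ 0.11386719  0.82398964 -0.54976826 -0.07635574]
{'time_s': 0.15, 'joints': array([-1.39944227e+00,  3.13310025e-01,  1.49823475e+00,  1.98022570e-05,
        1.33098801e+00, -2.23416867e-01]), 'dq': array([ 2.79946460e-03, -3.28656727e-03,  3.74316799e-05, -1.81957180e-03,
       -8.05749674e-04,  2.42084794e-04]), 'tau': array([ 9.91408015e-04, -4.12371969e+01, -2.59797013e+01, -2.30868145e-04,
        3.20767947e-03,  7.17281893e-06]), 'eef_pos': array([ 201.86812639, -484.45078965,  238.88286557]), 'ee_rot': array([-3.47543183e-04,  8.32043295e-01, -5.54710496e-01, -3.16644871e-04]), 'force': array([ 0.75939167, -0.91015123, -0.42586177]), 'wrist_torque': array([0.00273743, 0.03163889, 0.04486351]), 'grip_width': 0.99973061394527}
```

View pics/top0.png

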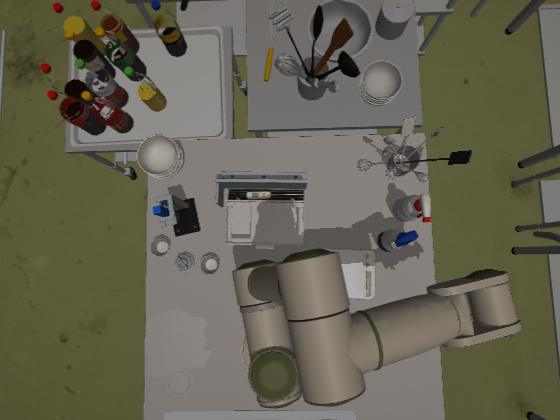

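View pics/side0.png

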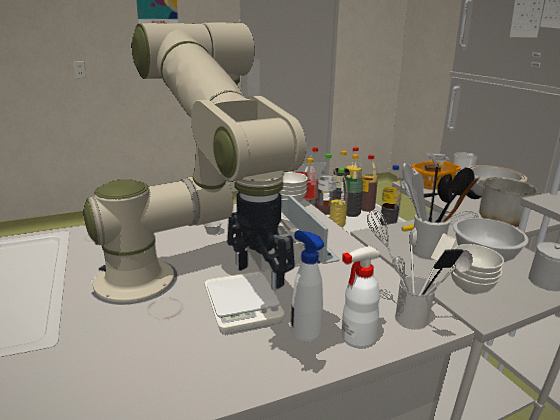

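```bash
python3 - <<'E'
from h import *
i=cv2.imread('pics/top0.png')[145:285,140:320]
cv2.imwrite('pics/t1.png',cv2.resize(i,None,fx=4.2,fy=4.2,interpolation=cv2.INTER_CUBIC))
c=cap('top')
for uv in [(180,215),(160,210),(262,190),(305,195),(220,190)]: print(uv,onz(c,uv,0),onz(c,uv,100))
E
```

```text
(180, 215) [465.10545834 327.80465798   0.        ] [453.79142272 299.45232936 100.        ]
(160, 210) [484.7547586  398.64569011   0.        ] [471.97425187 365.00633721 100.        ]
(262, 190) [546.18025378  37.42526402   0.        ] [528.8154253   30.74459743 100.        ]
(305, 195) [ 524.10170404 -113.89790474    0.        ] [ 508.38464698 -109.28498563  100.        ]
(220, 190) [550.32191371 186.20448899   0.        ] [532.64798391 168.4200969  100.        ]
```

View pics/t1.png

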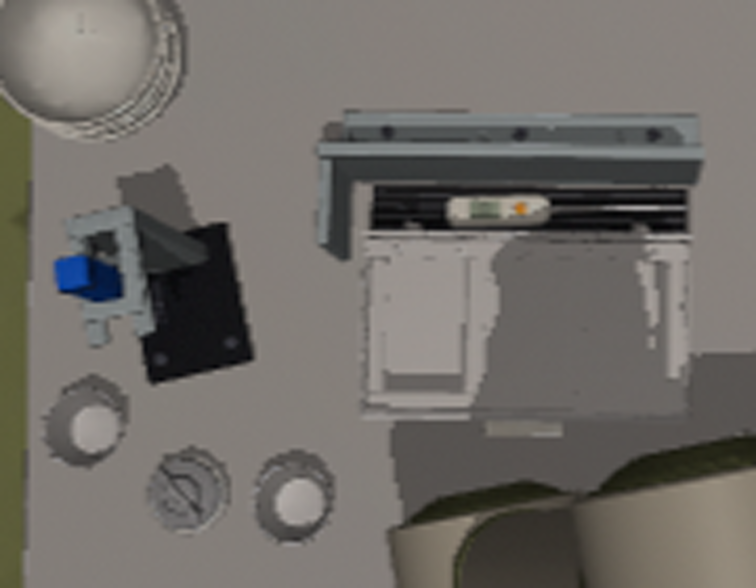

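```bash
python3 - <<'E'
from h import *
c=cap('top')
f=lambda x,y:(140+(x+.5)/4.2-.5,145+(y+.5)/4.2-.5)
P=lambda x,y,z:onz(c,f(x,y),z)[:2]
a,b=P(372,187,5),P(688,188,5)
print('mat',a,b,np.linalg.norm(a-b)); d=(a-b)/np.linalg.norm(a-b);gx=np.array([d[1],-d[0]]);print('yaw',np.degrees(np.arctan2(gx[1],gx[0])))
G=(a+b)/2-3*d-27*gx; print('G',G)
for n,x,y,z in[('hend',447,210,13),('hfront',549,209,13),('tip',688,207,8)]:
    p=P(x,y,z)-G;print(n,p@gx,p@d)
q=[P(*t,8) for t in[(230,222),(252,357),(150,383)]]
print('base',q,[np.linalg.norm(q[1]-q[i]) for i in(0,2)])
sx=(q[0]-q[1])/np.linalg.norm(q[0]-q[1]);print('syaw',np.degrees(np.arctan2(sx[1],sx[0])))
im=c['color'].astype(int);m=(im[...,0]>150)&(im[...,2]<60);m[:,250:]=0;m[:195]=0
for th in(100,150,190):
  m=(im[...,0]>th)&(im[...,2]<70)&(im[...,1]<130);m[:,250:]=0;m[:195]=0
  v,u=np.nonzero(m);print(th,len(u),u.min(),u.max(),v.min(),v.max(),u.mean(),v.mean(),onz(c,(u.mean(),v.mean()),295))
print(q[1]+0)
E
```

```text
mat [551.6962868  156.35007502] [ 543.4570985 -108.7800367] 265.2581014052583
yaw -1.7799518817659747
G [520.49653735  21.62511434]
hend 6.400164625678452 71.31259937533471
hfront 7.530150801539895 -13.69127667887097
tip 10.410000012981133 -129.51312096670546
base [array([524.79323542, 275.16426124]), array([411.16246277, 256.76769899]), array([391.85337685, 341.42314676])] [np.float64(115.11032097274521), np.float64(86.82963570483929)]
syaw 9.196262348942012
100 58 153 160 206 213 156.6206896551724 209.39655172413794 [448.97853873 308.75897453 295.        ]
150 37 154 159 206 212 156.48648648648648 209.3783783783784 [449.03900232 309.13018067 295.        ]Traceback (most recent call last):
  File "<stdin>", line 16, in <module>
    return umr_minimum(a, axis, None, out, keepdims, initial, where)
ValueError: zero-size array to reduction operation minimum which has no identity
```

move_arm([
  [[0,0,-60,0,1],[0,0,-122,0,1],[-60,-66,-122,0.5,1],[-120,-132,-122,1,1],[-180,-198,-122,1.5,1],[-240,-264,-122,2,1],[-300,-330,-122,2,1],[-359,-396,-122,2,1],[-420,-425,-122,2,1],[-480,-455,-122,2,1],[-530,-480,-122,2,1],[-580,-505,-122,2,1]],
])

```text
time_s: 1.75
eef_pos: [419.8, 99.6, 361.4]
ee_rot: [-0.0, 0.77, -0.639, 0.0]
force: [1.3, -1.3, -0.5]
grip_width: 1.001
```

move_arm([
  [[-60,-20,0,0,1],[-110,-37,0,0,1],[-160,-54,0,0,1],[-200,-67,0,0,1],[-200,-67,0,0,1],[-200,-67,0,0,1]],
])

```text
time_s: 2.5
eef_pos: [448.8, 308.2, 361.4]
ee_rot: [-0.0, 0.77, -0.639, -0.0]
force: [-0.9, -0.4, 0.7]
grip_width: 1.0
```

```bash
python3 - <<'E'
from h import *
s=sense();print(s['eef_pos'],s['ee_rot'],s['joints'])
c=cap('wrist','w1.png');cap('top','top1.png');r=rot(c['attitude']);print(c['xyz'],r[:,2])
print(proj(c,[[449,309,295],[449,309,255]]))
E
```

```text
[448.76888859 308.15873322 361.39770528] [-3.31361388e-05  7.69513887e-01 -6.38630078e-01 -9.54236162e-06] [3.86410252e-01 3.06784700e-01 1.19378027e+00 4.82298116e-05
 1.64097828e+00 1.77184704e+00]
[515.95353752 320.76644775 496.05241085] [-0.2671126  -0.05008616 -0.96236284]
[[270.1228985  226.24285715]
 [270.30821742 207.87014301]]
```

View pics/w1.png

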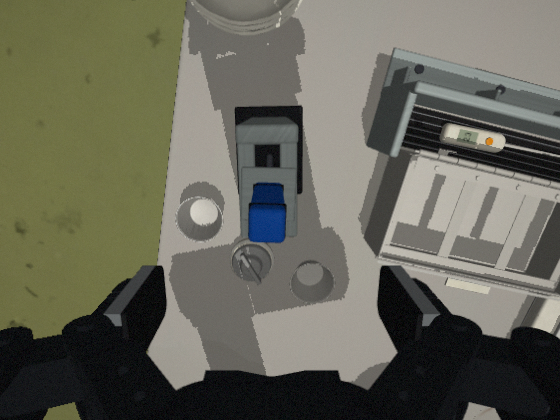

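```bash
python3 - <<'E'
from h import *
c=cap('wrist');im=c['color'].astype(int)
m=((im[...,0]>90)&(im[...,2]<60)&(im[...,1]<110)).astype(np.uint8)
v,u=np.nonzero(m);print(u.min(),u.max(),v.min(),v.max())
for r in range(180,246,6):print(r,[tuple(im[r,x]) for x in(255,268,280)])
mt=((im[...,0]>135)&m.astype(bool)).astype(np.uint8)
k=cv2.findContours(mt,0,2)[0];k=max(k,key=cv2.contourArea);print(cv2.minAreaRect(k));rc=cv2.minAreaRect(k)
print(onz(c,rc[0],295)); print([onz(c,p,295)[:2].round(1) for p in cv2.boxPoints(rc)])
E
```

```text
248 283 208 241
180 [(np.int64(105), np.int64(108), np.int64(100)), (np.int64(104), np.int64(107), np.int64(102)), (np.int64(104), np.int64(106), np.int64(102))]
186 [(np.int64(61), np.int64(24), np.int64(6)), (np.int64(74), np.int64(30), np.int64(5)), (np.int64(41), np.int64(19), np.int64(0))]
192 [(np.int64(79), np.int64(38), np.int64(18)), (np.int64(79), np.int64(36), np.int64(17)), (np.int64(79), np.int64(36), np.int64(7))]
198 [(np.int64(77), np.int64(32), np.int64(9)), (np.int64(79), np.int64(35), np.int64(12)), (np.int64(75), np.int64(33), np.int64(0))]
204 [(np.int64(56), np.int64(28), np.int64(16)), (np.int64(45), np.int64(25), np.int64(16)), (np.int64(23), np.int64(12), np.int64(7))]
210 [(np.int64(119), np.int64(57), np.int64(21)), (np.int64(110), np.int64(44), np.int64(0)), (np.int64(112), np.int64(51), np.int64(8))]
216 [(np.int64(126), np.int64(55), np.int64(13)), (np.int64(127), np.int64(56), np.int64(15)), (np.int64(128), np.int64(61), np.int64(21))]
222 [(np.int64(126), np.int64(56), np.int64(11)), (np.int64(127), np.int64(56), np.int64(21)), (np.int64(124), np.int64(56), np.int64(18))]
228 [(np.int64(123), np.int64(54), np.int64(10)), (np.int64(122), np.int64(57), np.int64(12)), (np.int64(124), np.int64(58), np.int64(19))]
234 [(np.int64(124), np.int64(55), np.int64(15)), (np.int64(121), np.int64(53), np.int64(7)), (np.int64(121), np.int64(54), np.int64(19))]
240 [(np.int64(115), np.int64(50), np.int64(10)), (np.int64(119), np.int64(53), np.int64(14)), (np.int64(116), np.int64(51), np.int64(16))]Traceback (most recent call last):
  File "<stdin>", line 7, in <module>
ValueError: max() iterable argument is empty
```

```bash
python3 - <<'E'
from h import *
c=cap('wrist');im=c['color'].astype(int)
m=((im[...,0]>85)&(im[...,2]<60)&(im[...,1]<110)).astype(np.uint8)
k=max(cv2.findContours(m,0,2)[0],key=cv2.contourArea);rc=cv2.minAreaRect(k);print(rc)
p=onz(c,rc[0],295);print(p,[onz(c,q,295)[:2].round(1) for q in cv2.boxPoints(rc)])
s=sense();print(rot(s['ee_rot']).T@(p-s['eef_pos']))
for r in(212,238):print(np.nonzero(m[r])[0][[0,-1]])
E
```

```text
((265.71649169921875, 224.7371063232422), (35.64501190185547, 34.28278350830078), 2.602562189102173)
[449.49860065 311.25211395 295.        ] [array([437.3, 320.4]), array([458.5, 323. ]), array([461.3, 302.4]), array([440.2, 299.2])]
[-3.30786703 -1.13447963 66.85720418]
[249 283]
[249 282]
```

move_arm([
  [[-3,-1,30,0,1],[-3,-1,65,0,1],[-3,-1,95,0,1],[-3,-1,117,0,1],[-3,-1,117,0,1],[-3,-1,117,0,-1],[-3,-1,117,0,-1],[-3,-1,117,0,-1],[-3,-1,117,0,-1],[-3,-1,117,0,-1],[-3,-1,117,0,-1]],
], squeeze=60)

```text
time_s: 4.08
eef_pos: [449.6, 311.1, 245.4]
ee_rot: [-0.001, 0.769, -0.639, 0.0]
force: [-0.4, 1.3, 6.2]
grip_width: 0.25
```

move_arm([
  [[0,0,-8,0,-1],[0,0,-15,0,-1],[0,20,-15,0,-1],[0,45,-15,0,-1],[0,70,-15,0,-1],[0,80,-15,0,-1],[0,80,-15,0,-1],[0,80,-15,0,-1]],
])

```text
time_s: 5.08
eef_pos: [371.6, 296.5, 260.2]
ee_rot: [-0.001, 0.769, -0.639, 0.0]
force: [0.7, 0.1, -1.9]
grip_width: 0.248
```

```bash
python3 - <<'E'
from h import *
s=sense();print(s['eef_pos'],s['force'],s['wrist_torque'],s['grip_width'],s['joints'])
a=cap('wrist','w2.png')['color'];b=cap('side','s2.png')['color'];cv2.imwrite('pics/c2.png',np.hstack([a[60:320],b[60:320]])[:, :])
i=np.hstack([a[100:400,100:460],b[80:380,180:540]]);cv2.imwrite('pics/c2.png',i);print(i.shape)
E
```

```text
[371.58687252 296.50445517 260.22779356] [ 0.74205431  0.09141198 -1.93366652] [-0.00112116  0.02301845 -0.03946343] 0.24775104303774226 [4.26207925e-01 1.85787918e-01 1.60583485e+00 2.37896297e-04
 1.34775865e+00 1.81295273e+00]
(300, 720, 3)
```

View pics/c2.png

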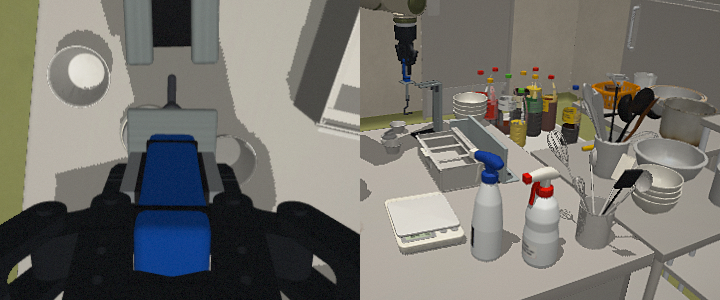

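```bash
python3 - <<'E'
from h import *
s=sense();T=rot(s['ee_rot']);p=np.array(s['eef_pos']);hx=-T[:,1]
org=p+[0,0,11-45]; print('origin',org,hx)
c=cap('wrist');d=cap('side')
print('grip offset check collar corners',proj(c,[org+22*hx+22*T[:,0]+[0,0,5],org+22*hx-22*T[:,0]+[0,0,5]]))
for L in range(115,170,5):
  f=org-[0,0,L-3.5]
  print(L,proj(c,[f+17.5*hx])[0].round(1),proj(d,[f-17.5*hx,f+17.5*hx,f-[0,0,3.5]]).round(1).tolist())
i=d['color'][150:210,190:260];cv2.imwrite('pics/c3.png',cv2.resize(np.hstack([i,c['color'][150:210,235:305]]),None,fx=5,fy=5,interpolation=cv2.INTER_NEAREST))
E
```

```text
origin [371.48730725 296.44515701 226.05796611] [0.98315222 0.18278136 0.00164054]
grip offset check collar corners [[317.88483077 208.29311856]
 [225.14160334 208.36936359]]
115 [271.5 173.9] [[223.4, 192.6], [232.0, 190.9], [227.8, 192.7]]
120 [271.5 172.8] [[223.5, 193.9], [232.1, 192.2], [227.8, 193.9]]
125 [271.5 171.7] [[223.5, 195.2], [232.1, 193.4], [227.9, 195.2]]
130 [271.5 170.6] [[223.6, 196.5], [232.1, 194.7], [227.9, 196.5]]
135 [271.5 169.6] [[223.6, 197.8], [232.2, 196.0], [227.9, 197.8]]
140 [271.5 168.7] [[223.7, 199.1], [232.2, 197.3], [228.0, 199.1]]
145 [271.5 167.7] [[223.7, 200.4], [232.2, 198.5], [228.0, 200.3]]
150 [271.5 166.8] [[223.7, 201.6], [232.3, 199.8], [228.1, 201.6]]
155 [271.5 165.9] [[223.8, 202.9], [232.3, 201.1], [228.1, 202.9]]
160 [271.5 165.1] [[223.8, 204.2], [232.3, 202.3], [228.1, 204.1]]
165 [271.5 164.2] [[223.9, 205.4], [232.4, 203.6], [228.2, 205.4]]
```

View pics/c3.png

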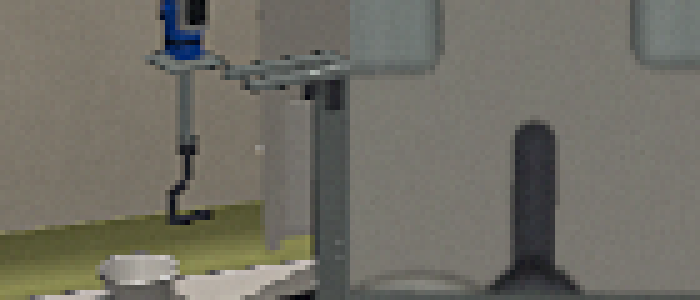

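move_arm([
  [[0,0,-30,0,-1],[0,0,-52,0,-1],[40,1,-52,0.5,-1],[80,2,-52,1,-1],[118,3,-52,1.5,-1],[145,-30,-52,2.07,-1],[165,-65,-52,2.07,-1],[185,-98,-52,2.07,-1],[201,-124,-52,2.07,-1],[201,-124,-52,2.07,-1],[201,-124,-52,2.07,-1]],
])

```text
time_s: 6.65
eef_pos: [529.6, 121.6, 312.0]
ee_rot: [0.001, -0.695, 0.719, 0.0]
force: [0.0, -0.2, -2.1]
grip_width: 0.254
```

```bash
python3 - <<'E'
from h import *
s=sense();print(s['eef_pos'],s['ee_rot'],s['force'])
a=cap('wrist','w4.png');b=cap('top','t4.png')
i=b['color'][160:240,200:320];i=cv2.resize(i,None,fx=3,fy=3,interpolation=cv2.INTER_CUBIC)
j=cv2.resize(a['color'],(560,420))
o=np.zeros((600,800,3),np.uint8);o[:420,:560]=j;o[420:600,:360]=i[:180];o[:240,560:]=i[:,60:300];cv2.imwrite('pics/c4.png',o)
E
```

```text
[529.60784413 121.59301246 311.95120012] [ 6.68742054e-04 -6.95434581e-01  7.18589095e-01  9.56245276e-05] [ 0.04700522 -0.23263499 -2.13312434]
```

View pics/c4.png

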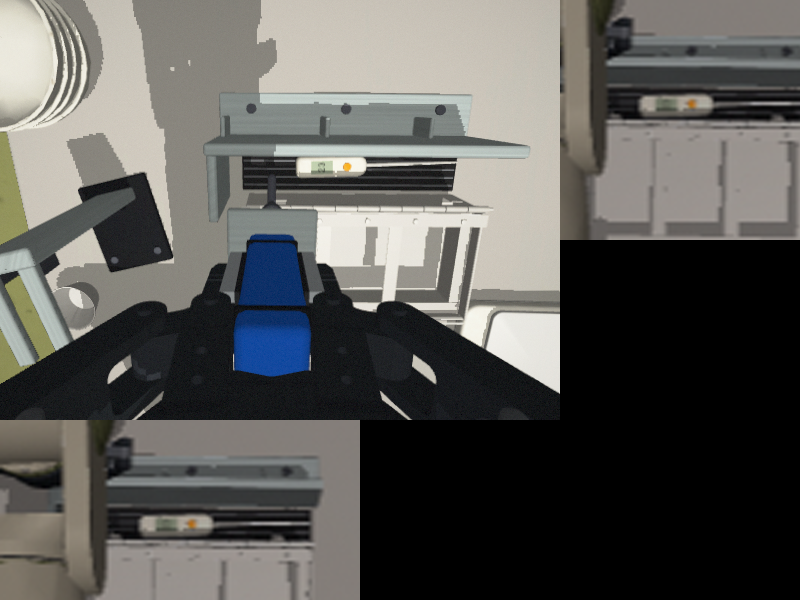

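```bash
python3 - <<'E'
from h import *
c=cap('wrist');s=sense();T=rot(s['ee_rot']);p=np.array(s['eef_pos'])
P=lambda u,v,z:onz(c,(u,v),z)
a,b=P(243,189.5,5)[:2],P(453.5,190,5)[:2]
d=(a-b)/np.linalg.norm(a-b);gx=np.array([d[1],-d[0]])
G=(a+b)/2-3*d+27*gx;print('len',np.linalg.norm(a-b),'yaw',np.degrees(np.arctan2(gx[1],gx[0])),'G',G)
g=lambda q:(np.round((q[:2]-G)@gx,1),np.round((q[:2]-G)@d,1))
for n,u,v,z in[('hend',297,167,13),('hfront',366,167,13),('tip',456,163,8),('gtopL',207,156,120),('gtopR',530,157,120),('hingeedge R',488,207,95)]:print(n,g(P(u,v,z)))
print('tcp',g(p),'toolyaw',np.degrees(np.arctan2(T[1,0],T[0,0])))
for L in(115,120,125,130):print(L,proj(c,[p-[0,0,35.4+L-3.5]-17.5*T[:,1]]))
E
python3 - <<'E'
import cv2
i=cv2.imread('pics/w4.png')[80:230,195:545]
cv2.imwrite('pics/c5.png',cv2.resize(i,None,fx=2.2,fy=2.2,interpolation=cv2.INTER_CUBIC))
E
```

```text
len 266.6853815879496 yaw -1.9978609066175628 G [521.12864907  21.74300951]
hend (np.float64(3.0), np.float64(69.4))
hfront (np.float64(3.2), np.float64(-14.8))
tip (np.float64(7.8), np.float64(-127.2))
gtopL (np.float64(30.2), np.float64(159.2))
gtopR (np.float64(30.3), np.float64(-137.2))
hingeedge R (np.float64(-24.4), np.float64(-121.6))
tcp (np.float64(4.8), np.float64(100.3)) toolyaw -91.84465196000585
115 [[271.42911037 173.57916414]]
120 [[271.43510306 172.4785363 ]]
125 [[271.44089965 171.41393591]]
130 [[271.44650959 170.38362348]]
```

View pics/c5.png

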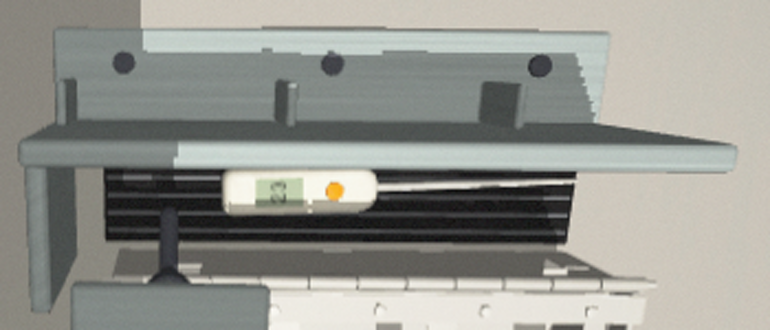

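move_arm([
  [[0,-2,0,0,-1],[0,-2,30,0,-1],[0,-2,60,0,-1],[0,-2,85,0,-1],[0,-2,105,0,-1],[0,-2,120,0,-1],[0,-2,130,0,-1],[0,-2,130,0,-1],[0,-2,130,0,-1]],
])

```text
time_s: 7.92
eef_pos: [532.0, 121.9, 183.1]
ee_rot: [0.001, -0.696, 0.718, -0.001]
force: [-1.2, 0.6, -1.2]
grip_width: 0.25
```

```bash
python3 - <<'E'
from h import *
s=sense();print(s['eef_pos'],s['force'])
a=cap('wrist','w6.png')['color'][100:310,120:480];b=cap('side','s6.png')['color'][150:290,230:390]
cv2.imwrite('pics/c6.png',np.vstack([cv2.resize(a,None,fx=1.6,fy=1.6),cv2.resize(b,(576,264),interpolation=cv2.INTER_CUBIC)]))
E
```

```text
[531.95254598 121.93890455 183.14158616] [-1.1832769   0.61304255 -1.15805794]
```

View pics/c6.png

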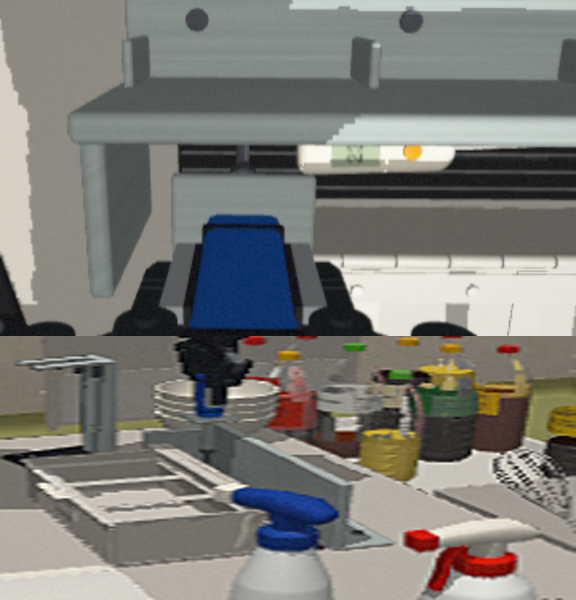

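move_arm([
  [[0,0,5,0,-1],[0,0,10,0,-1],[0,0,10,0,-1],[0,0,10,0,-1]],
])

```text
time_s: 8.52
eef_pos: [532.0, 121.9, 173.1]
ee_rot: [0.001, -0.696, 0.718, -0.001]
force: [-1.0, 0.5, -1.9]
grip_width: 0.25
```

move_arm([
  [[0,0,3,0,-1],[0,0,3,0,-1],[0,0,3,0,-1]],
])

```text
time_s: 8.9
eef_pos: [532.0, 121.9, 170.1]
ee_rot: [0.001, -0.696, 0.718, -0.001]
force: [0.3, 0.7, -2.5]
grip_width: 0.246
```

```bash
cat > f.py <<'E'
from h import *
F=[]
for i in range(4):
    c=eyes.capture('wrist');s=sense();F.append(s['force'])
print(np.mean(F,0).round(2),np.std(F,0).round(2),s['eef_pos'].round(2),s['wrist_torque'].round(3),s['time_s'])
E
python3 f.py
```

```text
[ 0.18 -0.03 -1.91] [0.53 0.43 0.34] [532.02 121.94 170.17] [-0.029 -0.012 -0.029] 9.1
```

move_arm([
  [[0,0,2,0,-1],[0,0,4,0,-1],[0,0,4,0,-1]],
])

```text
time_s: 9.48
eef_pos: [531.9, 121.9, 165.9]
ee_rot: [0.001, -0.696, 0.718, -0.001]
force: [-0.5, 1.3, -1.0]
grip_width: 0.247
```

```bash
python3 f.py
```

```text
[-0.06  0.24 -1.9 ] [0.55 0.32 0.48] [532.09 121.94 166.23] [-0.01   0.023 -0.029] 9.675
```

move_arm([
  [[0,0,1,0,-1],[0,0,2,0,-1],[0,0,2,0,-1]],
])

```text
time_s: 10.05
eef_pos: [532.0, 121.9, 164.1]
ee_rot: [0.001, -0.696, 0.718, -0.001]
force: [1.5, 0.4, -1.5]
grip_width: 0.25
```

```bash
python3 f.py
```

```text
[ 0.21  0.38 -2.43] [0.58 0.41 0.3 ] [532.09 121.95 164.25] [ 0.04  -0.015  0.034] 10.25
```

move_arm([
  [[0,0,1,0,-1],[0,0,2,0,-1],[0,0,2,0,-1]],
])

```text
time_s: 10.62
eef_pos: [532.0, 121.9, 162.1]
ee_rot: [0.001, -0.696, 0.718, -0.001]
force: [-0.6, 0.1, -1.5]
grip_width: 0.25
```

```bash
python3 f.py
```

```text
[ 0.29  0.26 -1.94] [0.48 0.63 0.59] [532.12 121.96 162.28] [0.002 0.008 0.025] 10.825
```

move_arm([
  [[0,0,1,0,-1],[0,0,1,0,-1]],
])

```text
time_s: 11.08
eef_pos: [532.1, 121.9, 161.2]
ee_rot: [0.002, -0.696, 0.718, -0.001]
force: [0.0, -0.1, -2.2]
grip_width: 0.246
```

```bash
python3 f.py
```

```text
[-0.46  0.16 -1.94] [0.47 0.25 0.24] [532.13 121.93 161.28] [-0.025  0.027  0.006] 11.275
```

move_arm([
  [[0,0,1,0,-1],[0,0,1,0,-1]],
])

```text
time_s: 11.52
eef_pos: [532.1, 121.9, 160.3]
ee_rot: [0.002, -0.696, 0.718, -0.001]
force: [0.2, -0.3, -1.6]
grip_width: 0.255
```

```bash
python3 f.py
```

```text
[-0.15 -0.21 -1.81] [0.41 0.58 0.62] [532.11 121.95 160.29] [ 0.017 -0.035 -0.03 ] 11.725
```

move_arm([
  [[0,0,1,0,-1],[0,0,1,0,-1]],
])

```text
time_s: 11.98
eef_pos: [532.2, 122.0, 159.4]
ee_rot: [0.002, -0.696, 0.718, -0.001]
force: [-1.0, -0.2, -0.3]
grip_width: 0.253
```

```bash
python3 f.py
```

```text
[-0.34  0.34  0.02] [0.46 0.63 0.32] [532.17 121.95 159.4 ] [-0.049  0.009 -0.001] 12.175
```

move_arm([
  [[0,0,1,0,-1],[0,0,1,0,-1]],
])

```text
time_s: 12.42
eef_pos: [532.3, 122.0, 158.6]
ee_rot: [0.002, -0.696, 0.718, -0.001]
force: [0.6, -0.3, 1.9]
grip_width: 0.246
```

```bash
python3 f.py
```

```text
[-0.16  0.22  2.7 ] [0.5  0.23 0.19] [532.26 121.95 158.54] [ 0.036  0.133 -0.024] 12.625
```

move_arm([
  [[0,0,-1,0,-1],[6,1,-1,0,-1],[14,1,-1,0,-1],[20,1,-1,0,-1],[26,1,-1,0,-1],[32,1,-1,0,-1],[38,1,-1,0,-1],[46,1,-1,0,-1],[54,1,-1,0,-1],[60,1,-1,0,-1],[60,1,-1,0,-1]],
])

```text
time_s: 14.0
eef_pos: [529.4, 61.4, 159.5]
ee_rot: [0.002, -0.695, 0.719, -0.001]
force: [0.0, 0.7, 0.5]
grip_width: 0.249
```

```bash
python3 f.py; python3 - <<'E'
from h import *
b=cap('top','t7.png');a=cap('wrist','w7.png')
i=cv2.resize(b['color'][170:220,200:340],None,fx=4,fy=4,interpolation=cv2.INTER_CUBIC)
cv2.imwrite('pics/c7.png',np.vstack([i,a['color'][60:320]]))
E
```

```text
[-0.06 -1.06 -0.04] [0.15 0.08 0.29] [529.4   61.75 159.49] [-0.414 -0.016  0.003] 14.2
```

View pics/c7.png

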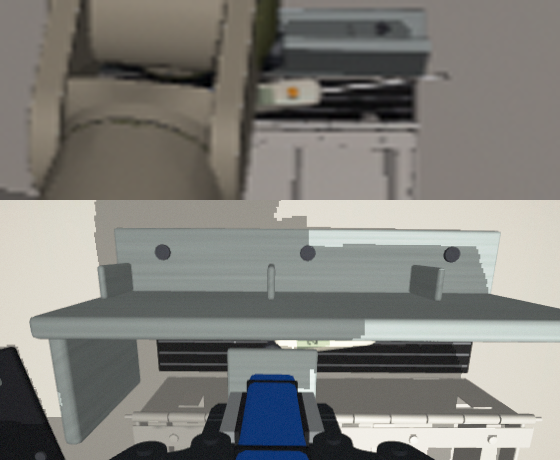

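move_arm([
  [[6,0,0,0,-1],[12,0,0,0,-1],[20,0,0,0,-1],[28,0,0,0,-1],[36,0,0,0,-1],[44,0,0,0,-1],[52,0,0,0,-1],[60,0,0,0,-1],[66,0,0,0,-1],[70,0,0,0,-1],[70,0,0,0,-1]],
])

```text
time_s: 15.68
eef_pos: [527.2, -8.5, 159.5]
ee_rot: [0.001, -0.696, 0.718, -0.002]
force: [0.6, -0.1, -0.1]
grip_width: 0.251
```

```bash
python3 f.py; python3 - <<'E'
from h import *
b=cap('top','t8.png');a=cap('wrist','w8.png')
i=cv2.resize(b['color'][170:220,230:370],None,fx=4,fy=4,interpolation=cv2.INTER_CUBIC)
cv2.imwrite('pics/c8.png',np.vstack([i,a['color'][60:320]]))
E
```

```text
[ 0.2  -0.06 -0.03] [0.4  0.25 0.47] [527.24  -8.26 159.51] [-0.202 -0.002 -0.007] 15.875
```

View pics/c8.png

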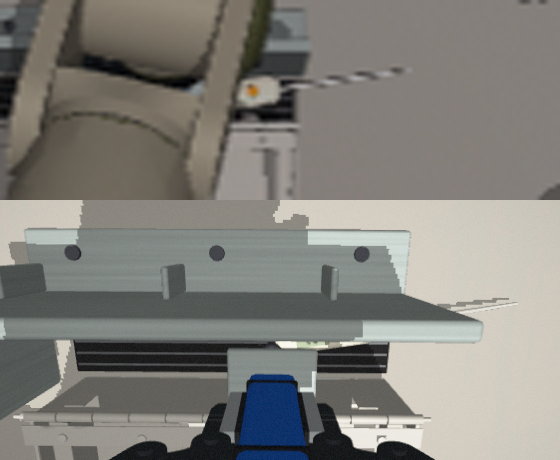

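```bash
python3 - <<'E'
from h import *
import math
y=math.radians(-1.9);gx=np.array([math.cos(y),math.sin(y)]);d=np.array([-gx[1],gx[0]]);G=np.array([521.,21.7])
c=cap('top')
def g(u,v,z):
    q=onz(c,(u,v),z)[:2]-G;return (q@gx).round(1),(q@d).round(1)
def dot(f):
    im=cv2.imread('pics/'+f).astype(int);m=(im[...,2]>180)&(im[...,1]>90)&(im[...,1]<170)&(im[...,0]<110);m[:170]=0;m[225:]=0;m[:,:220]=0;m[:,380:]=0
    v,u=np.nonzero(m);return u.mean(),v.mean(),len(u)
for f in('top0.png','t7.png','t8.png'):
    u,v,n=dot(f);print(f,u,v,n,g(u,v,21))
print('probe t8',g(230+285/4,170+90/4,13),g(230+408/4,170+70/4,13))
print('probe t7',g(200+320/4,170+90/4,13),g(200+450/4,170+75/4,13))
s=sense();p=s['eef_pos'][:2]-G;print('tcp',p@gx,p@d)
E
```

```text
top0.png nan nan 0 (np.float64(nan), np.float64(nan))
t7.png nan nan 0 (np.float64(nan), np.float64(nan))
t8.png nan nan 0 (np.float64(nan), np.float64(nan))
probe t8 (np.float64(14.3), np.float64(-121.8)) (np.float64(32.6), np.float64(-229.2))
probe t7 (np.float64(13.9), np.float64(-47.5)) (np.float64(27.8), np.float64(-161.1))
tcp 7.224236218166224 -29.69124493818542<stdin>:9: RuntimeWarning: Mean of empty slice.
  ret = ret.dtype.type(ret / rcount)
```

move_arm([
  [[6,-0.5,0,0,-1],[12,-1,0,0,-1],[20,-1.5,0,0,-1],[28,-2,0,0,-1],[36,-2,0,0,-1],[44,-2,0,0,-1],[50,-2,0,0,-1],[54,-2,0,0,-1],[54,-2,0,0,-1]],
])

```text
time_s: 17.15
eef_pos: [527.6, -62.7, 159.6]
ee_rot: [0.001, -0.696, 0.718, -0.002]
force: [-0.5, -0.7, -0.8]
grip_width: 0.248
```

```bash
python3 f.py; python3 - <<'E'
from h import *
b=cap('top','t9.png');a=cap('side','s9.png')
i=cv2.resize(b['color'][165:225,240:380],None,fx=4,fy=4,interpolation=cv2.INTER_CUBIC)
cv2.imwrite('pics/c9.png',np.vstack([i,cv2.resize(a['color'][150:270,220:430],(560,320),interpolation=cv2.INTER_CUBIC)]))
E
```

```text
[-0.06 -0.99  0.03] [0.27 0.65 0.45] [527.64 -62.4  159.62] [-0.265 -0.004  0.026] 17.35
```

View pics/c9.png

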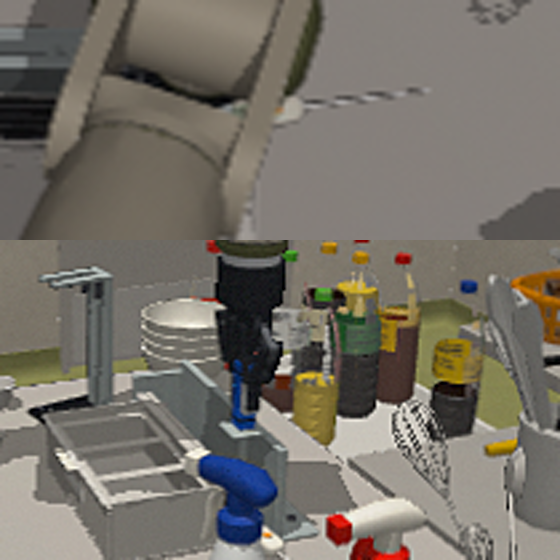

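move_arm([
  [[6,0,0,0,-1],[14,0,0,0,-1],[22,0,0,0,-1],[30,0,0,0,-1],[38,0,0,0,-1],[46,0,0,0,-1],[54,0,0,0,-1],[62,0,0,0,-1],[70,0,0,0,-1],[76,0,0,0,-1],[80,0,0,0,-1],[80,0,0,0,-1]],
])

```text
time_s: 18.95
eef_pos: [525.1, -142.6, 159.7]
ee_rot: [0.001, -0.696, 0.718, -0.002]
force: [0.2, 0.6, -1.9]
grip_width: 0.246
```

```bash
python3 f.py; cat > th.py <<'E'
from h import *
import math,sys
y=math.radians(-1.9);gx=np.array([math.cos(y),math.sin(y)]);d=np.array([-gx[1],gx[0]]);G=np.array([521.,21.7])
s=sense();p=s['eef_pos'][:2]-G;print('tcp g',p@gx,p@d)
for n in('top','wrist','side'):
    c=cap(n,n+sys.argv[1]+'.png');im=c['color'];h=cv2.cvtColor(im,cv2.COLOR_BGR2HSV)
    m=cv2.inRange(h,(8,120,120),(28,255,255))
    N,_,st,ce=cv2.connectedComponentsWithStats(m)
    for i in range(1,N):
        q=onz(c,ce[i],16);r=q[:2]-G
        if st[i,4]>=2 and abs(r@gx)<150 and -400<r@d<150: print(n,st[i,4],ce[i].round(1),'g',(r@gx).round(1),(r@d).round(1))
E
python3 th.py A
```

```text
[ 0.2  -0.53 -1.8 ] [0.34 0.19 0.53] [ 525.15 -142.18  159.69] [-0.027 -0.078  0.036] 19.15
tcp g 9.578744726577126 -163.64864431903032
wrist 112 [350.4 190. ] g 15.0 -226.8
side 6 [332.  274.5] g 16.4 -224.2
```

move_arm([
  [[-6,0,0,0,-1],[-12,0,0,0,-1],[-12,0,0,0,-1],[-12,0,-30,0,-1],[-12,0,-70,0,-1],[-12,0,-110,0,-1],[-12,0,-152,0,-1],[-12,0,-152,0,-1]],
])

```text
time_s: 20.3
eef_pos: [525.6, -130.4, 314.7]
ee_rot: [0.002, -0.696, 0.718, -0.005]
force: [0.3, -0.1, -1.6]
grip_width: 0.247
```

```bash
python3 f.py; python3 th.py B; python3 -c "
from h import *
T=rot(sense()['ee_rot']);print(T.round(4),np.degrees(np.arctan2(T[1,0],T[0,0])))"
```

```text
[ 0.31  0.   -1.78] [0.42 0.27 0.9 ] [ 524.45 -129.93  310.24] [0.059 0.036 0.047] 20.5
tcp g 8.473976324801736 -151.43183082347517
wrist 47 [334.2 161. ] g 15.1 -226.8
side 6 [332.  274.5] g 16.4 -224.2
[[-3.100e-02 -9.995e-01  3.000e-03]
 [-9.995e-01  3.100e-02 -2.000e-04]
 [ 1.000e-04 -3.000e-03 -1.000e+00]] -91.77887831368345
```

move_arm([
  [[-30,14,0,0,-1],[-75,35,0,0,-1],[-120,56,0,0,-1],[-165,78,0,0,-1],[-210,99,0,-0.5,-1],[-255,120,0,-1,-1],[-305,144,0,-1.5,-1],[-350,153,0,-2.05,-1],[-390,160,0,-2.05,-1],[-421,166,0,-2.05,-1],[-421,166,0,-2.05,-1],[-421,166,0,-2.05,-1]],
])

```text
time_s: 22.15
eef_pos: [371.8, 295.6, 309.9]
ee_rot: [-0.0, 0.769, -0.639, 0.001]
force: [-0.2, -0.5, -2.9]
grip_width: 0.25
```

```bash
python3 - <<'E'
from h import *
s=sense();T=rot(s['ee_rot']);p=s['eef_pos'];print(p,s['joints'][5],T.round(4).tolist(),np.degrees(np.arctan2(T[1,0],T[0,0])))
for n,q in(('pre',[371.6,296.5,260.2]),('over',[449.8,311.0,260.2]),('hang',[449.6,311.1,245.4])):print(n,(T.T@(np.array(q)-p)).round(1))
c=cap('side','sC.png');w=cap('wrist','wC.png')
h=cv2.cvtColor(w['color'],cv2.COLOR_BGR2GRAY)
# prong tips: print gray rows to find slot edges, compare to w2 picture at same pose later
E
```

```text
[371.77894938 295.56188025 309.86226298] 1.8125007627675007 [[0.1826, -0.9832, 0.0024], [-0.9832, -0.1826, -0.0007], [0.0012, -0.0023, -1.0]] -79.4771633988098
pre [-1.   0.1 49.7]
over [ -1.  -79.4  49.8]
hang [ -1.1 -79.2  64.6]
```

move_arm([
  [[-1,0,25,0,-1],[-1,0,50,0,-1],[-1,0,50,0,-1],[-1,0,50,0,-1]],
])

```text
time_s: 22.75
eef_pos: [372.5, 296.1, 261.3]
ee_rot: [-0.002, 0.768, -0.64, 0.002]
force: [-0.3, 0.8, -2.2]
grip_width: 0.248
```

```bash
python3 - <<'E'
from h import *
s=sense();print(s['eef_pos'],s['force'])
a=cv2.imread('pics/w2.png');b=cap('wrist','wD.png')['color']
def mt(x0,x1,y0,y1,n):
    r=cv2.matchTemplate(b[y0-15:y1+15,x0-15:x1+15],a[y0:y1,x0:x1],cv2.TM_CCOEFF_NORMED);_,v,_,l=cv2.minMaxLoc(r);print(n,v,l[0]-15,l[1]-15)
mt(220,325,205,260,'collar');mt(215,325,110,170,'prongs');mt(262,282,170,200,'foot')
E
```

```text
[372.47893147 296.06646516 261.26210144] [-0.34863309  0.80784113 -2.18024629]
collar 0.9868091940879822 0 0
prongs 0.9886611700057983 -1 1
foot 0.9962503910064697 0 0
```

move_arm([
  [[-0.5,-20,0,0,-1],[-0.5,-45,0,0,-1],[-0.5,-65,0,0,-1],[-0.5,-78.5,0,0,-1],[-0.5,-78.5,0,0,-1],[-0.5,-78.5,0,0,-1]],
])

```text
time_s: 23.55
eef_pos: [449.2, 310.9, 262.2]
ee_rot: [-0.002, 0.769, -0.64, 0.002]
force: [-0.2, -0.3, -1.6]
grip_width: 0.252
```

```bash
python3 f.py
```

```text
[ 0.11  0.1  -1.64] [0.29 0.31 0.07] [449.3  310.9  262.05] [ 0.046  0.029 -0.003] 23.75
```

Lower 16 mm and check the force before releasing.

move_arm([
  [[0,0,6,0,-1],[0,0,12,0,-1],[0,0,15.5,0,-1],[0,0,16.5,0,-1],[0,0,16.5,0,-1]],
])

```text
time_s: 24.38
eef_pos: [449.4, 310.9, 245.6]
ee_rot: [-0.002, 0.769, -0.64, 0.002]
force: [0.4, -0.8, -1.8]
grip_width: 0.251
```

```bash
python3 f.py
```

```text
[-0.18 -0.03 -1.77] [0.58 0.38 0.55] [449.4  310.94 245.58] [ 0.019  0.034 -0.027] 24.575
```

move_arm([
  [[0,0,1,0,-1],[0,0,1,0,-1]],
])

```text
time_s: 24.82
eef_pos: [449.5, 311.0, 245.4]
ee_rot: [-0.002, 0.769, -0.64, 0.002]
force: [-2.0, -0.6, 6.0]
grip_width: 0.251
```

```bash
python3 f.py
```

```text
[-1.84 -0.92  5.77] [0.62 0.83 0.4 ] [449.54 310.99 245.4 ] [-0.246  0.468 -0.022] 25.025
```

move_arm([
  [[0,0,0.5,0,-1],[0,0,0.5,0,-1]],
])

```text
time_s: 25.28
eef_pos: [449.5, 311.0, 245.4]
ee_rot: [-0.003, 0.769, -0.64, 0.002]
force: [-2.0, -1.5, 5.9]
grip_width: 0.251
```

```bash
python3 f.py
```

```text
[-1.9  -0.78  6.28] [0.36 0.6  0.29] [449.54 310.97 245.38] [-0.317  0.547 -0.019] 25.475
```

move_arm([
  [[0,0,0,0,1],[0,0,0,0,1],[0,0,0,0,1],[0,0,0,0,1],[0,0,-5,0,1],[0,0,-20,0,1],[0,0,-50,0,1],[0,0,-85,0,1],[0,0,-116,0,1],[0,0,-116,0,1],[0,0,-116,0,1],[0,0,-116,0,1]],
])

```text
time_s: 26.98
eef_pos: [448.6, 310.8, 360.6]
ee_rot: [-0.002, 0.769, -0.64, 0.002]
force: [0.2, -0.2, 0.6]
grip_width: 0.997
```

```bash
python3 f.py; python3 - <<'E'
from h import *
a=cv2.imread('pics/w1.png');b=cap('wrist','wE.png')['color']
for n,(x0,x1,y0,y1) in dict(hook=(235,300,165,245),stand=(230,305,105,160),cupa=(170,228,190,245),timer=(228,275,240,285),cupb=(285,340,255,305)).items():
    r=cv2.matchTemplate(b[y0-20:y1+20,x0-20:x1+20],a[y0:y1,x0:x1],cv2.TM_CCOEFF_NORMED);_,v,_,l=cv2.minMaxLoc(r);print(n,round(v,3),l[0]-20,l[1]-20)
c=cap('top','tE.png');import math
y=math.radians(-1.9);gx=np.array([math.cos(y),math.sin(y)]);d=np.array([-gx[1],gx[0]]);G=np.array([521.,21.7])
im=c['color'];i0=cv2.imread('pics/top0.png')
df=cv2.absdiff(im,i0).max(2)
m=((df>35)*255).astype(np.uint8);N,_,st,ce=cv2.connectedComponentsWithStats(m)
for i in range(1,N):
    if st[i,4]>12 and st[i,1]<235:
        L=[]
        for uu in(st[i,0],st[i,0]+st[i,2]):
            r=onz(c,(uu,ce[i][1]),8)[:2]-G;L.append([(r@gx).round(),(r@d).round()])
        print(st[i],L)
E
```

```text
[-0.05 -0.27  0.15] [0.17 0.4  0.89] [448.68 310.82 361.04] [-0.047  0.012  0.037] 27.175
hook 0.921 3 2
stand 0.959 2 2
cupa 0.99 2 2
timer 0.919 2 2
cupb 0.964 2 2
[   57   147   464   273 32095] [[np.float64(-278.0), np.float64(719.0)], [np.float64(-265.0), np.float64(-869.0)]]
[246 191  26   8 177] [[np.float64(6.0), np.float64(72.0)], [np.float64(6.0), np.float64(-19.0)]]
[328 190  10   6  36] [[np.float64(14.0), np.float64(-216.0)], [np.float64(14.0), np.float64(-251.0)]]
[283 194  21   1  21] [[np.float64(9.0), np.float64(-58.0)], [np.float64(10.0), np.float64(-132.0)]]
[263 200  30   2  32] [[np.float64(-16.0), np.float64(12.0)], [np.float64(-15.0), np.float64(-93.0)]]
[383 217  21  14 165] [[np.float64(-90.0), np.float64(-405.0)], [np.float64(-90.0), np.float64(-478.0)]]
```

```bash
python3 - <<'E'
from h import *
t0=cv2.imread('pics/top0.png');b=cv2.imread('pics/tE.png')
for n,(x0,x1,y0,y1) in dict(red=(396,434,190,225),blue=(376,420,228,252)).items():
  for f in('top1','t4','t7','tE'):
    q=cv2.imread(f'pics/{f}.png');r=cv2.matchTemplate(q[y0-10:y1+10,x0-10:x1+10],t0[y0:y1,x0:x1],cv2.TM_CCOEFF_NORMED);_,v,_,l=cv2.minMaxLoc(r);print(n,f,round(v,3),l[0]-10,l[1]-10)
for f in('top0','top1','t9','tE'):
  q=cv2.imread(f'pics/{f}.png');print(f,q[224,383:404:4].tolist())
print('handle rows (gray)')
g=cv2.cvtColor(b,cv2.COLOR_BGR2GRAY)
for r in range(187,202):print(r,g[r,298:372:2].tolist())
import math
c=cap('top');y=math.radians(-1.9);gx=np.array([math.cos(y),math.sin(y)]);d=np.array([-gx[1],gx[0]]);G=np.array([521.,21.7])
for yy in(-130,-137,-165):
  print(yy,proj(c,[[*(G+10*gx+yy*d),10]])[0])
E
```

```text
red top1 0.976 0 0
red t4 0.976 0 0
red t7 0.976 0 0
red tE 0.976 0 0
blue top1 0.889 0 0
blue t4 0.888 0 0
blue t7 0.889 0 0
blue tE 0.889 0 0
top0 [[84, 85, 90], [83, 85, 90], [84, 86, 90], [83, 85, 90], [82, 85, 89], [83, 86, 90]]
top1 [[82, 84, 88], [99, 102, 107], [124, 128, 134], [124, 128, 134], [123, 126, 133], [124, 127, 133]]
t9 [[82, 85, 89], [98, 101, 106], [124, 128, 133], [124, 128, 134], [124, 128, 134], [124, 127, 134]]
tE [[82, 84, 87], [99, 101, 107], [124, 128, 134], [124, 128, 134], [124, 128, 134], [123, 127, 134]]
handle rows (gray)
187 [56, 57, 57, 56, 97, 128, 129, 129, 129, 129, 128, 129, 129, 128, 129, 128, 129, 128, 129, 129, 129, 130, 129, 129, 129, 129, 129, 129, 130, 129, 129, 130, 83, 114, 149, 141, 120]
188 [56, 57, 56, 56, 113, 129, 129, 129, 128, 129, 129, 130, 129, 129, 129, 129, 117, 86, 80, 103, 128, 129, 130, 129, 129, 129, 129, 129, 84, 83, 133, 161, 130, 120, 130, 130, 130]
189 [82, 103, 102, 101, 129, 129, 129, 128, 128, 129, 130, 128, 129, 117, 79, 83, 100, 137, 151, 149, 121, 129, 128, 129, 117, 74, 97, 147, 164, 129, 119, 130, 130, 130, 130
[... 1650 characters left out ...]
9, 129, 129, 130, 129, 129, 128, 129]
199 [12, 21, 19, 110, 128, 128, 129, 128, 129, 129, 129, 128, 128, 129, 129, 129, 129, 129, 129, 129, 129, 128, 129, 129, 128, 129, 129, 130, 129, 129, 130, 129, 129, 129, 129, 129, 129]
200 [79, 84, 87, 110, 128, 128, 128, 129, 128, 129, 129, 129, 129, 128, 129, 129, 129, 129, 128, 129, 130, 128, 130, 128, 128, 129, 129, 129, 129, 130, 130, 130, 129, 129, 129, 130, 130]
201 [164, 164, 161, 153, 128, 129, 129, 129, 128, 129, 128, 129, 129, 128, 128, 129, 129, 129, 128, 129, 129, 129, 129, 129, 129, 129, 129, 130, 130, 129, 129, 129, 129, 129, 130, 129, 129]
-130 [303.56897398 193.86532099]
-137 [305.56995454 193.87608616]
-165 [313.57672908 193.91915379]
```

```bash
python3 -c "
from rig import ctrl;print(ctrl.finish_job())"
```

```text
the job is handed in; nothing more can be done
None
```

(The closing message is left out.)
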